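# Tighten a spindle lock ring with a pin spanner

## Task

Lift the pin spanner from the grey mat (the upright square block is there to hold it by), put both prongs fully into the two holes of the steel lock ring and let go so that it sits there flat by itself. Then take it again by the red sleeve at the end of its handle and swing the ring clockwise (seen from above) until it comes up against its stop, with the yellow mark at the red index. Finally lift the spanner off and lay it back on the mat, prongs down, without disturbing the other things or pushing on the fixture and ring with the gripper.

Things in the scene. Friction and masses are not known exactly. Their poses are not given: they have to be found in the camera images.
- lock_ring (a joint): angle of the steel lock ring about its upright axis, rad; grows as it turns clockwise seen from above; starts in 0 to 0.5, firm stop at 1.5 (yellow mark at the red index). Stiff: 0.9 N m dry friction, some 7 N at the spanner's sleeve; no spring, stays where left. Ring 90 mm across, 16 mm thick, top face 90 mm above the table (rim outside radius 39 is 0.5 mm higher); axis midway between its holes
- hole_a (a point): first hole of the lock ring: a round blind hole 12 mm in diameter and 13 mm deep, centre 28 mm from the ring's axis, opposite hole_b. The point lies on the hole's axis 10 mm below the ring's top face, where a prong tip ends up when seated; it turns with the ring. Its z axis is up
- hole_b (a point): second hole, like hole_a, on the opposite side of the axis; the ring's yellow mark is just outside it. The point lies 10 mm below the top face
- ring_mark (a point): the yellow mark, 4 mm wide, on the ring's rim at hole_b, 41 mm from the axis, at the top face
- fixture: spindle housing bolted down: 150 mm square dark base plate 20 mm thick, blue-grey round housing up to 116 mm across and 73 mm high, lock ring on top; carries a red index block at the rim, reaching 85 mm. Origin at the centre of its underside, on the ring's axis; z up
- mat: grey rubber mat 300 x 180 x 3 mm fixed to the table, where the spanner lies at first and must lie at the end; origin at the centre of its underside, x along its length
- spanner: T-shaped pin spanner, 0.36 kg (varies by a third). Origin midway between the prong tips; x along the handle to the sleeve, y from prong_b to prong_a, z up as it lies. Cross-head 26 (x) x 72 (y) mm, z = 10 to 22 mm. Round handle 12 mm thick at z = 16 mm. Centre of mass about 22 mm along +x. Lies level on prong tips and sleeve; stands level by itself when seated in the ring
- prong_a (a point): tip of a prong at spanner y = +28 mm: 8 mm in diameter, 10 mm long below the cross-head, tapering to 5 mm at the tip. The prongs fit the holes either way round; with prong_a in hole_a the handle swings through the free space left of and beyond the ring, the other way round it comes towards the robot
- prong_b (a point): tip of the like prong at spanner y = -28 mm
- grip_block (a point): on the axis of the bare steel square block, 20 x 20 mm with sides along the spanner's x and y, that stands on the cross-head from 22 to 64 mm above the prong tips. The point is 50 mm above the prong tips (14 mm below the block's top): where to take it to lift and set down the spanner
- sleeve (a point): centre of the red sleeve, 32 mm in diameter and 55 mm long along the handle, 132 mm from the prong midpoint and 16 mm above the prong tips: where to take it to swing
- spare_ring: loose brass ring, 60 mm across, 14 mm high, leave alone; origin under its centre
- pin_block: loose wooden block 60 x 70 x 22 mm with short gauge pins, 45 mm high over all, leave alone; origin under its centre
- gauge_case: loose wooden case 90 x 150 x 45 mm, leave alone; origin under its centre
- micrometer: loose micrometer lying flat, 110 x 65 x 16 mm, leave alone; origin on the table inside its frame
- grease_tin: loose green tin, 60 mm across, 75 mm high, leave alone; origin under its centre
- v_block: loose dark steel V-block 60 x 50 x 44 mm, leave alone; origin under its centre
- screwdriver: loose screwdriver lying along its x, about 200 mm, leave alone

How it is judged (in metres and radians):
On the way, in this order (a step that is already met when the one before it is completed fails the run):
1. the spanner sits in the ring with both prongs fully in the holes, flat and let go, the ring not yet turned (mark within 12 mm of its start) (((distance between prong_a and hole_a below 0.006 m and distance between prong_b and hole_b below 0.006 m) or (distance between prong_a and hole_b below 0.006 m and distance between prong_b and hole_a below 0.006 m)) and angle between spanner's own z axis and vertical below 0.08 rad and contact force between the fingers and spanner below 0.05 N and distance of ring_mark from where it was at the start of the episode below 0.012 m), for 0.3 s.
2. the fingers hold it by the red sleeve, before the ring is turned (mark within 12 mm of its start) (((distance between prong_a and hole_a below 0.006 m and distance between prong_b and hole_b below 0.006 m) or (distance between prong_a and hole_b below 0.006 m and distance between prong_b and hole_a below 0.006 m)) and contact force between the fingers and spanner above 1 N and distance between the grasp point and sleeve below 0.05 m and distance of ring_mark from where it was at the start of the episode below 0.012 m), for 0.05 s.
3. the ring is at its stop (within 0.08 rad), the prongs still in the holes and the gripper at the sleeve (((distance between prong_a and hole_a below 0.006 m and distance between prong_b and hole_b below 0.006 m) or (distance between prong_a and hole_b below 0.006 m and distance between prong_b and hole_a below 0.006 m)) and value of joint lock_ring above 1.42 rad and distance between the grasp point and sleeve below 0.05 m), for 0.1 s.
At the end, for the whole second after the job is handed in: The ring is within 0.08 rad of its stop; the spanner lies still and released on the mat, prongs down (tilt under 0.1 rad, prong tips within 6 mm of the mat's top), with both its prong midpoint and its sleeve's centre over the mat (value of joint lock_ring above 1.42 rad and x of spanner in the frame of mat between -0.15 and 0.15 m and y of spanner in the frame of mat between -0.09 and 0.09 m and x of sleeve in the frame of mat between -0.15 and 0.15 m and y of sleeve in the frame of mat between -0.09 and 0.09 m and z of each of prong_a, prong_b in the frame of mat below 0.009 m and angle between spanner's own z axis and vertical below 0.1 rad and linear speed of spanner below 0.02 m/s and contact force between the fingers and spanner below 0.05 N); the robot touches nothing.
It fails at once if another thing is shifted by more than 30 mm (distance of any of spare_ring, pin_block, gauge_case, micrometer, grease_tin, v_block, screwdriver from where it was at the start of the episode above 0.03 m).
It fails at once if the gripper pushes on the fixture or ring with more than 5 N (contact force between any of the fingers, the arm and fixture above 5 N).
It also fails if it takes over 61 s, if anything falls off the work surface, if the arm or the gripper's body presses on something with over 40 N, if the wrist force passes 120 N, or if a joint passes its speed limit or range.

## Robot

A 6-joint arm with a two-finger parallel gripper is mounted at the origin on the work surface. World frame = base frame: x ahead of the robot, y to its left, z up, the work surface at z = 0. Lengths are in mm, angles in rad, forces in N, time in s.
With the tool pointing down it reaches from about 250 to 725 mm from the base axis. Payload 9.7 kg.
Tool frame: the origin (TCP) lies midway between the tips of the shut fingers; the grasp point (between the pads) lies 19 mm behind it; x points along the fingers, z is the direction in which the jaws open and shut, and the axes are right-handed (so a half turn about x gives the same grasp; the last joint's range is limited). The gripper opens to 85 mm and grips with 20 to 120 N. Pads are 22 mm wide; open, the fingers measure 114 mm over their backs; the gripper's body (76 mm by 85 mm) begins 54 mm behind the grasp point. The pads swing forward as they close: fully open they stand 13 mm farther back than shut.
Start: joints at [-1.33, 0.087, 0.176, 1.66, 0, 1.571], TCP at [131.161, -534.129, 231.284] pointing down, gripper open.
Joint ranges: [-3.13, 3.13], [-0.85, 1.81], [-1.15, 1.24], [-2.2, 2.28], [-1.44, 1.52], [-3.14, 3.14]. Speed limits (rad/s): [2.22, 2.22, 2.57, 3.14, 3.14, 3.14].

## Interface

Orientations are given as a 3x3 rotation matrix whose columns are the frame's x, y, z axes.
In Python, from plant import env gives the robot as it stands. The module is installed in compiled form; this text tells all that it offers.
- The arm moves only by the tool step_arm, never from a script. Its arguments are lists of equal length, an entry for each row: "xyz": the shift along the tool's x, y, z in cm, a list of three; "angular": the turn, a rotation vector about the tool's x, y, z in rad, a list of three; "fingers": the opening, from 0 (shut) to 1 (fully open). In form: {"xyz": [[dx, dy, dz], ...], "angular": [[ax, ay, az], ...], "fingers": [fingers, ...]}. A call has exactly 10 rows; each row is the pose to reach, as a shift and turn from the pose commanded when the call began, along the tool's axes at that moment; what a row does not reach only later rows make up. A row lasts 1/12 s, in which the tool goes at most 41.7 mm and 7.16 degrees, less where a joint would pass 70% of its speed; a pose out of reach is approached as far as the arm can. A call with a gripper value outside its range is refused whole. The fingers move at their own pace and stop on an object; "grip_force" is the grip in N (left out, the last holds). Time passes only in rows, so rows that repeat a pose let the fingers close, or fill a call up. It gives the time, the measured TCP pose, the force and the opening at its end, in the units of the state.
- env.read_state(): the state, without advancing time (a new reading comes with each control period).
- env.capture(name): name is "side" or "top" or "wrist"; returns a dict with "image" (400x640x3 uint8, blue, green, red), "fx", "fy", "cx", "cy" (pixels), "distortion" ([k1, k2, p1, p2, k3] as OpenCV has them; the pictures are not rectified), "T" (4x4, takes a point from camera to world coordinates). Camera axes: x right, y up, looking along -z (the intrinsics and any distortion apply to the point x, -y, -z); pixel columns grow to the right and rows downward; lengths in mm; the calibration is good to about 2 mm. A picture is of the moment at which its call begins. There is no depth.
- env.job_done(): hands the job in, once; it reports no verdict.
The state is a dict: "time_s": time; "joint_pos": joint angles; "joint_velocities": joint speeds; "effort": joint torques, N m; "ee_pos": TCP position; "orientation": TCP orientation; "wrist_force": force on the tool from outside, world axes, zero at the start; "ft_torque": the same for the moment, N m; "grip_width": finger opening in mm.
Only numpy, scipy, OpenCV 4.12 (cv2) and the standard library are available. Lean on these libraries where they do the work, as an engineer would, in place of code of your own. Each camera call takes 0.05 s, during which the arm holds its last target. There are 200 camera calls.

## Working session

There is one attempt and no reset: what is moved stays moved. The work goes in short steps, Python scripts to look and compute and a tool call to move; the robot and the scene stay as the last step left them, time stands still between calls to the robot, and variables do not carry over. Pictures are saved under pics/ and viewed, about 8 in all and at most 12, crops included, and the job is handed in when it is done.

Besides the shell and the picture viewer there is one more tool, called after "Request:" in YAML: its name, and indented under it one key for each argument. step_arm: Moves the arm, as the interface text tells. Its arguments: {"type":"object","properties":{"xyz":{"type":"array"},"angular":{"type":"array"},"fingers":{"type":"array"},"grip_force":{"type":"number"}},"required":["xyz","angular","fingers"]}

```bash
mkdir -p pics; cat > h.py <<'E'
import numpy as np, cv2
from plant import env
def cap(n):
    c=env.capture(n); return c
def save(im,n): cv2.imwrite('pics/'+n+'.png',im)
def ray(c,uv):
    K=np.array([[c['fx'],0,c['cx']],[0,c['fy'],c['cy']],[0,0,1]],float)
    p=cv2.undistortPoints(np.array(uv,float).reshape(-1,1,2),K,np.array(c['distortion'],float)).reshape(-1,2)
    d=np.c_[p[:,0],-p[:,1],-np.ones(len(p))]
    T=np.array(c['T']); return T[:3,3],d@T[:3,:3].T
def onz(c,uv,z):
    o,d=ray(c,uv); return o+d*((z-o[2])/d[:,2])[:,None]
def proj(c,P):
    T=np.array(c['T']); q=(np.atleast_2d(P)-T[:3,3])@T[:3,:3]
    q=q*[1,-1,-1]
    K=np.array([[c['fx'],0,c['cx']],[0,c['fy'],c['cy']],[0,0,1]],float)
    return cv2.projectPoints(q,np.zeros(3),np.zeros(3),K,np.array(c['distortion'],float))[0].reshape(-1,2)
def tri(c1,p1,c2,p2):
    A=np.zeros((3,3));b=np.zeros(3)
    for c,p in((c1,p1),(c2,p2)):
        o,d=ray(c,[p]);d=d[0]/np.linalg.norm(d[0]);M=np.eye(3)-np.outer(d,d);A+=M;b+=M@o
    return np.linalg.solve(A,b)
E
python3 - <<'E'
from h import *
np.set_printoptions(precision=3,suppress=True)
s=env.read_state(); print(s)
for n in('top','side'):
    c=cap(n); print(n,c['fx'],c['fy'],c['cx'],c['cy'],c['distortion']);print(np.array(c['T'])); save(c['image'],n+'0')
E
```

```text
{'time_s': 0.0, 'joint_pos': array([-1.33 ,  0.087,  0.175,  1.66 , -0.   ,  1.571]), 'joint_velocities': array([-0.   , -0.001, -0.001, -0.001,  0.   ,  0.001]), 'effort': array([ -0.004, -52.039,  46.48 ,   0.016,  -0.   ,   0.   ]), 'ee_pos': array([ 131.118, -533.915,  230.586]), 'orientation': array([[-0.   ,  0.971,  0.238],
       [ 0.001,  0.238, -0.971],
       [-1.   , -0.   , -0.001]]), 'wrist_force': array([ 0.609, -0.762, -0.417]), 'ft_torque': array([-0.029, -0.005,  0.004]), 'grip_width': 85.58547546532625}
top 415.27703742740533 415.27703742740533 322.5612931201381 198.92562303855462 [0.005 0.    0.    0.    0.   ]
[[   0.003    0.983   -0.182  441.531]
 [  -1.       0.006    0.019  -47.851]
 [   0.02     0.182    0.983 1064.7  ]
 [   0.       0.       0.       1.   ]]
side 364.7372481148414 364.7372481148414 319.65578690360775 201.47489153426727 [-0.085  0.     0.     0.     0.   ]
[[   0.978    0.139   -0.158  444.073]
 [  -0.211    0.634   -0.744 -916.271]
 [  -0.003    0.761    0.649  820.892]
 [   0.       0.       0.       1.   ]]
```

View pics/top0.png

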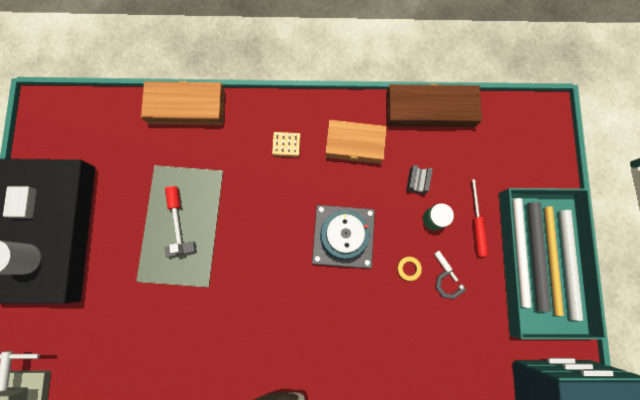

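View pics/side0.png

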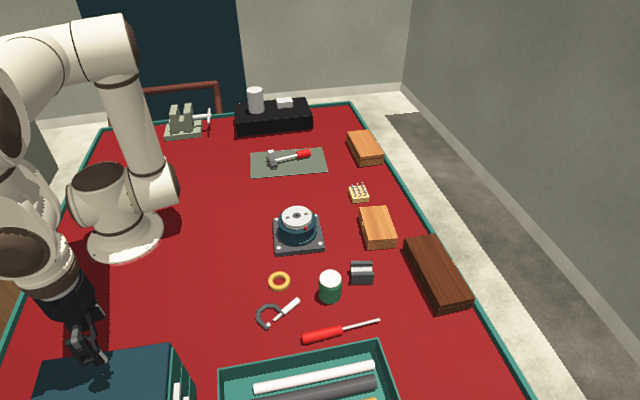

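Top view: spanner head ≈(180,249), red sleeve ≈(173,197); ring centre ≈(346,234), yellow mark ≈(345,216), red index ≈(366,227). The side view agrees and shows the gripper clear of everything.

```bash
python3 - <<'E'
from h import *
np.set_printoptions(precision=1,suppress=True)
c=cap('top');im=c['image'];hsv=cv2.cvtColor(im,cv2.COLOR_BGR2HSV)
r=hsv[165:285,140:225]; m=cv2.inRange(r,(0,150,90),(8,255,255))|cv2.inRange(r,(172,150,90),(180,255,255))
mat=cv2.inRange(hsv[160:292,130:230],(0,0,0),(180,110,255))
n,l,st,ce=cv2.connectedComponentsWithStats(m); 
for i in range(1,n):
    if st[i,4]>30: print('red',st[i],ce[i]+[140,165])
print('sleeve',onz(c,[[173,197]],19+8))
print('headblock top',onz(c,[[180,249]],67), 'head', onz(c,[[180,249]],25))
print('mat corners',onz(c,[[154,166],[222,170],[209,287],[137,281]],3))
print('ring',onz(c,[[346,234]],90),'mark',onz(c,[[345,216]],90),'idx',onz(c,[[366,227]],85))
save(cv2.resize(im[180:270,140:220],None,fx=5,fy=5,interpolation=2),'crop0')
w=cap('wrist');T=np.array(w['T']);s=env.read_state();R=np.array(s['orientation']);print('wrist in tool',R.T@(T[:3,3]-s['ee_pos']));print(R.T@T[:3,:3]);print(w['fx'],w['distortion'])
E
```

```text
red [  0   0  14  87 630] [144.2 194.4]
red [  22    0   63  120 1154] [216.4 230.8]
red [ 25  21  16  24 282] [172.3 197.2]
red [  0 118  25   2  37] [149.9 283.7]
sleeve [[636.1 309.8  27. ]]
headblock top [[503.2 271.   67. ]] head [[505.8 284.5  25. ]]
mat corners [[722.8 372.9   3. ]
 [713.4 195.6   3. ]
 [413.4 213.8   3. ]
 [427.7 392.3   3. ]]
ring [[ 538.3 -121.9   90. ]] mark [[ 581.  -119.9   90. ]] idx [[ 555.7 -170.    85. ]]
wrist in tool [-143.4   71.7   -0.7]
[[ 0.   0.3 -1. ]
 [ 0.   1.   0.3]
 [ 1.  -0.  -0. ]]
293.0492859241438 [0. 0. 0. 0. 0.]
```

Request:
step_arm:
  xyz:
    - [0,28,-35]
    - [0,28,-35]
    - [0,28,-35]
    - [0,28,-35]
    - [0,28,-35]
    - [0,28,-35]
    - [0,28,-35]
    - [0,28,-35]
    - [0,28,-35]
    - [0,28,-35]
  angular:
    - [0,0,0]
    - [0,0,0]
    - [0,0,0]
    - [0,0,0]
    - [0,0,0]
    - [0,0,0]
    - [0,0,0]
    - [0,0,0]
    - [0,0,0]
    - [0,0,0]
  fingers: [1,1,1,1,1,1,1,1,1,1]
  grip_force: 120

```text
time_s: 1.03
ee_pos: [306.4, -154.2, 231.4]
orientation: [[0.001, 0.971, 0.238], [-0.0, 0.238, -0.971], [-1.0, 0.001, 0.001]]
wrist_force: [1.3, -0.5, 1.2]
grip_width: 84.9
```

Request:
step_arm:
  xyz:
    - [1,23.3,2.4]
    - [1,23.3,2.4]
    - [1,23.3,2.4]
    - [1,23.3,2.4]
    - [1,23.3,2.4]
    - [1,23.3,2.4]
    - [1,23.3,2.4]
    - [1,23.3,2.4]
    - [1,23.3,2.4]
    - [1,23.3,2.4]
  angular:
    - [0,0,0]
    - [0,0,0]
    - [0,0,0]
    - [0,0,0]
    - [0,0,0]
    - [0,0,0]
    - [0,0,0]
    - [0,0,0]
    - [0,0,0]
    - [0,0,0]
  fingers: [1,1,1,1,1,1,1,1,1,1]

```text
time_s: 1.87
ee_pos: [537.6, -124.1, 221.8]
orientation: [[0.0, 0.971, 0.238], [-0.0, 0.238, -0.971], [-1.0, 0.0, 0.0]]
wrist_force: [0.4, -0.9, 0.2]
grip_width: 85.5
```

```bash
python3 - <<'E'
from h import *
np.set_printoptions(precision=2,suppress=True)
s=env.read_state();print(s['ee_pos'],s['joint_pos'])
c=cap('wrist');np.save('ringT.npy',c['T']);save(c['image'],'w1')
E
```

```text
[ 537.57 -124.06  221.76] [-0.23  0.09  0.16  1.64 -0.    2.67]
```

View pics/w1.png

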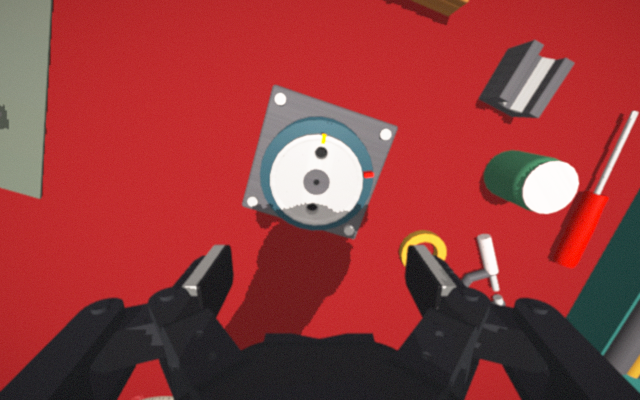

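Wrist view: hole_b ≈(321,153), mark ≈(324,138), centre ≈(316,181), hole_a ≈(312,208) at the edge of the gripper's shadow; red index ≈(368,175).

```bash
python3 - <<'E'
from h import *
np.set_printoptions(precision=2,suppress=True)
im=cv2.imread('pics/w1.png')
s=env.read_state()
c=cap('wrist');im=c['image'];g=cv2.cvtColor(im,cv2.COLOR_BGR2GRAY);hsv=cv2.cvtColor(im,cv2.COLOR_BGR2HSV)
def blob(box,m):
    x0,y0,x1,y1=box;n,l,st,ce=cv2.connectedComponentsWithStats(m[y0:y1,x0:x1]);i=1+np.argmax(st[1:,4]);print(st[i]);return ce[i]+[x0,y0]
hb=blob((308,143,334,163),(g<90).astype(np.uint8))
print(g[200:216,302:324])
ha=blob((302,201,324,215),(g<45).astype(np.uint8))
mk=blob((312,128,336,145),cv2.inRange(hsv,(22,120,120),(38,255,255)))
# ring disk: white + shade outer radius, use light sector fit
m=cv2.inRange(hsv,(0,0,150),(180,40,255)); m[:, :250]=0; m[:,385:]=0; m[:125]=0;m[205:]=0
m=cv2.morphologyEx(m,cv2.MORPH_OPEN,np.ones((5,5)))
cn=max(cv2.findContours(m,0,1)[0],key=cv2.contourArea)[:,0]; hull=cv2.convexHull(cn)[:,0]
P=onz(c,hull[hull[:,1]<196],90)[:,:2]
A=np.c_[2*P,np.ones(len(P))];x=np.linalg.lstsq(A,(P**2).sum(1),rcond=None)[0]
print('circle',x[:2],np.sqrt(x[2]+x[:2]@x[:2]))
W=onz(c,[hb,ha,mk],90);print(hb,ha,mk);print(W);mid=(W[0]+W[1])/2;d=W[0]-W[1];print('mid',mid,'dist',np.hypot(*d[:2]),'ang',np.degrees(np.arctan2(d[1],d[0])),'mark ang',np.degrees(np.arctan2(*(W[2]-mid)[[1,0]])), 'scaled dir from circle', )
E
```

```text
[ 8  5 10  9 75]
[[247 247 248 247 247 248 249 249 249 248 249 249 249 248 247 247 246 246
  247 247 247 247]
 [247 248 246 246 248 250 250 249 247 247 248 248 248 248 248 247 247 247
  247 247 247 246]
 [247 246 233 225 240 247 249 242 227 213 215 217 226 239 244 244 244 246
  246 248 247 247]
 [236 241 210 181 204 214 204 183 146 125 120 129 153 190 210 213 219 238
  245 244 245 246]
 [201 208 180 152 152 138 113  91  65  50  51  60  80 117 143 158 175 200
  214 216 223 237]
 [163 163 159 147 123  88  55  41  27  29  26  33  41  70 104 134 147 156
  163 163 171 199]
 [150 154 150 139 105  60  36  23  27  29  28  32  29  32  74 120 144 149
  153 150 152 157]
 [153 153 150 133 102  60  31  32  29  29  28  31  25  31  60 107 139 147
  151 151 152 153]
 [152 154 148 133 105  84  49  36  30  32  25  22  30  38  65 108 138 150
  151 150 151 151]
 [154 152 151 132 118 102  79  53  44  36  36  42  51  62  93 118 139 151
  154 151 150 150]
 [151 152 150 140 126 112 100  89  84  72  70  74  83 100 111 128 143 152
  152 151 150 151]
 [153 154 152 147 132 122 114 113 108 106 102 102 109 115 117 130 145 150
  152 150 149 149]
 [155 153 155 150 143 133 126 117 119 117 114 116 117 123 131 140 149 150
  156 148 149 149]
 [151 151 153 153 150 145 134 129 122 123 119 123 126 131 140 148 149 150
  149 149 154 154]
 [153 153 155 156 155 155 148 140 140 136 135 135 140 143 149 152 151 151
  150 152 153 152]
 [151 151 156 155 158 156 153 149 150 152 147 146 148 146 149 150 152 151
  150 153 148 153]]
[ 6  4  8  5 33]
[ 9  6  6 10 35]
circle [ 542.45 -119.48] 45.140623749137376
[320.64 152.12] [311.61 206.85] [323.2  137.97]
[[ 570.66 -117.19   90.  ]
 [ 515.99 -121.5    90.  ]
 [ 583.92 -116.35   90.  ]]
mid [ 543.33 -119.34   90.  ] dist 54.83447777455259 ang 4.505264776895996 mark ang 4.2163668771838205 scaled dir from circle
```

Request:
step_arm:
  xyz:
    - [3,2,-20]
    - [6,5,-41]
    - [6,5,-41]
    - [6,5,-41]
    - [6,5,-41]
    - [6,5,-41]
    - [6,5,-41]
    - [6,5,-41]
    - [6,5,-41]
    - [6,5,-41]
  angular:
    - [-0.3,0,0]
    - [-0.6,0,0]
    - [-0.9,0,0]
    - [-1.2,0,0]
    - [-1.57,0,0]
    - [-1.57,0,0]
    - [-1.57,0,0]
    - [-1.57,0,0]
    - [-1.57,0,0]
    - [-1.57,0,0]
  fingers: [1,1,1,1,1,1,1,1,1,1]

```text
time_s: 2.8
ee_pos: [488.4, 287.0, 162.1]
orientation: [[0.002, 0.074, 0.997], [0.001, 0.997, -0.074], [-1.0, 0.001, 0.001]]
wrist_force: [0.5, -0.1, 0.1]
grip_width: 85.4
```

```bash
python3 - <<'E'
from h import *
c=cap('wrist');save(c['image'],'w2')
import pickle;pickle.dump(c,open('w2.pkl','wb'))
E
```

```text
(no output)
```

View pics/w2.png

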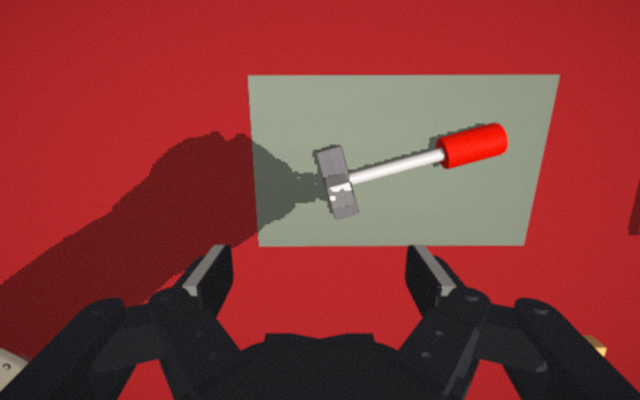

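Wrist view 2: cross-head from (330,148) to (344,216), block top ≈(341,190), sleeve ≈(473,145), mat corners at (248,75), (559,74), (525,245), (260,247).

```bash
python3 - <<'E'
from h import *
import pickle
np.set_printoptions(precision=1,suppress=True)
c=pickle.load(open('w2.pkl','rb'));im=c['image'];hsv=cv2.cvtColor(im,cv2.COLOR_BGR2HSV)
m=cv2.inRange(hsv,(0,150,90),(8,255,255))|cv2.inRange(hsv,(172,150,90),(180,255,255));k=np.zeros_like(m);k[110:180,425:520]=255
m&=k;M=cv2.moments(m,True);s=np.array([M['m10'],M['m01']])/M['m00']
S=onz(c,[s],19)[0];print('sleeve',s,S)
h=cv2.inRange(hsv,(0,0,185),(180,30,255));k[:]=0;k[140:195,360:436]=255;h&=k
ys,xs=np.nonzero(h);vx,vy,x0,y0=cv2.fitLine(np.c_[xs,ys].astype(np.float32),2,0,.01,.01).ravel()
a,b=onz(c,[[x0-30*vx,y0-30*vy],[x0+30*vx,y0+30*vy]],19);d=(b-a)[:2];print('handle dir',np.degrees(np.arctan2(d[1],d[0])),len(xs),(x0,y0))
d/=np.linalg.norm(d);print('origin est',S[:2]-132*d)
print('mat',onz(c,[[248,75],[559,74],[525,245],[260,247]],3)[:,:2])
O=np.array([*(S[:2]-132*d),53+14]);d3=np.array([*d,0]);n=np.array([-d[1],d[0],0])
q=[O+10*(i*d3+j*n) for i,j in((1,1),(1,-1),(-1,-1),(-1,1))]+[O-[0,0,42]+13*i*d3+36*j*n for i,j in((1,1),(1,-1),(-1,-1),(-1,1))]
cr=cv2.resize(im[130:230,290:390],None,fx=6,fy=6,interpolation=2)
for p in proj(c,q): cv2.circle(cr,tuple(int(v) for v in (p-[290,130]+.5)*6),3,(0,255,0),1)
save(cr,'crop2')
E
```

```text
sleeve [472.9 144.8] [640.7 315.8  19. ]
handle dir 12.03058979692787 822 (np.float32(397.59732), np.float32(166.40875))
origin est [511.6 288.2]
mat [[428.6 396.2]
 [726.4 375.1]
 [716.2 195.5]
 [416.6 215.4]]
```

View pics/crop2.png

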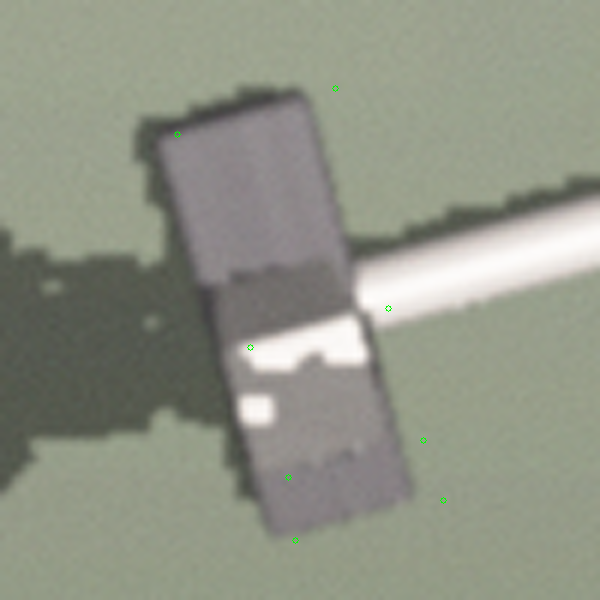

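Crop: cross-head corners at crop (160,140), (303,95), (412,497), (275,533); the handle enters at about (362,285). My overlay is some 4 px off along x, so I'll use the corners directly.

```bash
python3 - <<'E'
from h import *
import pickle
np.set_printoptions(precision=2,suppress=True)
c=pickle.load(open('w2.pkl','rb'))
C=np.array([[160,140],[303,95],[412,497],[275,533]])/6-.5+[290,130]
W=onz(c,C,25)[:,:2];print(W,W.mean(0))
e=(W[0]+W[1]-W[2]-W[3]);print('y dir',np.degrees(np.arctan2(e[1],e[0])),'len',np.hypot(*e)/2)
print('sleeve ctr dir',np.degrees(np.arctan2(*(np.array([640.7,315.8])-W.mean(0))[::-1])))
# handle axis second point
print('block top est', onz(c,[(np.array([300,350])/6+[290,130]-.5)],67))
# block-top front corners: bottom face end of top seen where
a=onz(c,[[427,157],[375,173]],19);print(a)
s=env.read_state();print(s['ee_pos'],s['joint_pos'])
E
```

```text
[[488.55 320.06]
 [511.67 325.48]
 [526.45 256.76]
 [502.97 252.01]] [507.41 288.58]
y dir 102.05402546690124 len 69.93086140927448
sleeve ctr dir 11.542197435541311
block top est [[506.61 295.1   67.  ]]
[[596.63 307.1   19.  ]
 [545.39 294.86  19.  ]]
[487.   292.79 160.14] [0.54 0.11 0.07 1.52 0.   2.17]
```

Request:
step_arm:
  xyz:
    - [2,-0.3,2.07]
    - [3,-0.3,2.07]
    - [4.5,-0.3,2.07]
    - [6.5,-0.3,2.07]
    - [8.5,-0.3,2.07]
    - [10.5,-0.3,2.07]
    - [12,-0.3,2.07]
    - [12.6,-0.3,2.07]
    - [12.6,-0.3,2.07]
    - [12.6,-0.3,2.07]
  angular:
    - [-0.12,0,0]
    - [-0.24,0,0]
    - [-0.283,0,0]
    - [-0.283,0,0]
    - [-0.283,0,0]
    - [-0.283,0,0]
    - [-0.283,0,0]
    - [-0.283,0,0]
    - [-0.283,0,0]
    - [-0.283,0,0]
  fingers: [1,1,1,1,1,1,1,1,1,1]

```text
time_s: 3.68
ee_pos: [509.8, 280.7, 36.3]
orientation: [[0.001, -0.201, 0.98], [0.0, 0.98, 0.201], [-1.0, 0.0, 0.001]]
wrist_force: [0.3, 0.3, 0.9]
grip_width: 85.6
```

Request:
step_arm:
  xyz:
    - [0,0,0]
    - [0,0,0]
    - [0,0,0]
    - [0,0,0]
    - [0,0,0]
    - [0,0,0]
    - [0,0,0]
    - [0,0,0]
    - [0,0,0]
    - [0,0,0]
  angular:
    - [0,0,0]
    - [0,0,0]
    - [0,0,0]
    - [0,0,0]
    - [0,0,0]
    - [0,0,0]
    - [0,0,0]
    - [0,0,0]
    - [0,0,0]
    - [0,0,0]
  fingers: [0,0,0,0,0,0,0,0,0,0]
  grip_force: 100

```text
time_s: 4.52
ee_pos: [509.8, 281.0, 35.9]
orientation: [[0.001, -0.202, 0.979], [0.0, 0.979, 0.202], [-1.0, 0.0, 0.001]]
wrist_force: [-0.7, -0.9, 5.4]
grip_width: 18.4
```

```bash
python3 - <<'E'
from h import *
np.set_printoptions(precision=2,suppress=True)
s=env.read_state();print({k:s[k] for k in('time_s','ee_pos','orientation','wrist_force','grip_width','joint_pos')})
c=cap('wrist');save(c['image'][100:400],'w3')
E
```

```text
{'time_s': 4.5167, 'ee_pos': array([509.82, 281.03,  35.89]), 'orientation': array([[ 0.  , -0.2 ,  0.98],
       [ 0.  ,  0.98,  0.2 ],
       [-1.  ,  0.  ,  0.  ]]), 'wrist_force': array([-0.69, -0.9 ,  5.35]), 'grip_width': 18.398185341085036, 'joint_pos': array([ 0.5 ,  0.18, -0.1 ,  1.29,  0.  ,  1.87])}
```

View pics/w3.png

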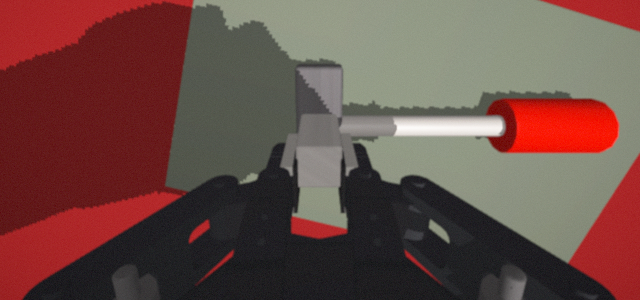

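Wrist view 3 (crop offset 100 rows): block is between the pads, head's far edge at row ≈66, cols 298–342, handle axis at row ≈126, sleeve centre ≈(558,126). The block is off-centre across the pads; I'll measure how much.

```bash
python3 - <<'E'
from h import *
np.set_printoptions(precision=2,suppress=True)
c=cap('wrist');s=env.read_state();R=np.array(s['orientation'])
for n,p,z in(('farL',[298,166],25),('farR',[342,166],25),('handle',[400,226],19),('handle2',[490,226],19),('sleeve',[558,226],19)):
    print(n,onz(c,[p],z)[0],R.T@(onz(c,[p],z)[0]-s['ee_pos']))
print(R)
E
```

```text
farL [490.27 321.58  25.  ] [ 10.9   43.64 -10.98]
farR [513.24 326.32  25.  ] [10.92 43.65 12.47]
handle [555.37 297.39  19.  ] [16.93  6.83 47.91]
handle2 [607.25 308.08  19.  ] [ 16.97   6.84 100.87]
sleeve [646.45 316.16  19.  ] [ 16.99   6.85 140.9 ]
[[ 0.   -0.2   0.98]
 [ 0.    0.98  0.2 ]
 [-1.    0.    0.  ]]
```

Request:
step_arm:
  xyz:
    - [0,0,0]
    - [0,0,0]
    - [0,0,0]
    - [0,0.4,0]
    - [0,0.72,0]
    - [0,0.72,0]
    - [0,0.72,0]
    - [0,0.72,0]
    - [0,0.72,0]
    - [0,0.72,0]
  angular:
    - [0,0,0]
    - [0,0,0]
    - [0,0,0]
    - [0,0,0]
    - [0,0,0]
    - [0,0,0]
    - [0,0,0]
    - [0,0,0]
    - [0,0,0]
    - [0,0,0]
  fingers: [0.6,0.6,0.6,0.6,0.6,0.5,0,0,0,0]

```text
time_s: 5.45
ee_pos: [508.2, 288.1, 35.6]
orientation: [[0.0, -0.202, 0.979], [0.0, 0.979, 0.202], [-1.0, 0.0, 0.0]]
wrist_force: [-0.7, 0.3, 2.1]
grip_width: 18.6
```

Request:
step_arm:
  xyz:
    - [0,0,0]
    - [0,0,0]
    - [0,0,0]
    - [0,0,0]
    - [0,0,0]
    - [-1.5,0,0]
    - [-4,0,0]
    - [-7,0,0]
    - [-10,0,0]
    - [-12.5,0,0]
  angular:
    - [0,0,0]
    - [0,0,0]
    - [0,0,0]
    - [0,0,0]
    - [0,0,0]
    - [0,0,0]
    - [0,0,0]
    - [0,0,0]
    - [0,0,0]
    - [0,0,0]
  fingers: [0,0,0,0,0,0,0,0,0,0]
  grip_force: 120

```text
time_s: 6.28
ee_pos: [507.8, 287.6, 161.2]
orientation: [[-0.001, -0.201, 0.98], [-0.001, 0.98, 0.201], [-1.0, -0.001, -0.001]]
wrist_force: [0.3, -0.5, -4.5]
grip_width: 18.2
```

Request:
step_arm:
  xyz:
    - [0,-2,-0.3]
    - [0,-5,-0.6]
    - [0,-9,-1.1]
    - [0,-13,-1.6]
    - [0,-17,-2]
    - [0,-21,-2.5]
    - [0,-25,-3]
    - [0,-29,-3.5]
    - [0,-33,-4]
    - [0,-36,-4.4]
  angular:
    - [-0.08,0,0]
    - [-0.2,0,0]
    - [-0.32,0,0]
    - [-0.44,0,0]
    - [-0.56,0,0]
    - [-0.68,0,0]
    - [-0.8,0,0]
    - [-0.92,0,0]
    - [-1.04,0,0]
    - [-1.16,0,0]
  fingers: [0,0,0,0,0,0,0,0,0,0]

```text
time_s: 7.12
ee_pos: [536.4, -67.3, 159.3]
orientation: [[-0.002, -0.968, 0.249], [-0.0, 0.249, 0.968], [-1.0, 0.002, -0.001]]
wrist_force: [1.9, 0.5, -4.5]
grip_width: 18.6
```

Request:
step_arm:
  xyz:
    - [0,0,0]
    - [0,0,0]
    - [0,0,0]
    - [0,0,0]
    - [0,0,0]
    - [0,0,0]
    - [0,0,0]
    - [0,0,0]
    - [0,0,0]
    - [0,0,0]
  angular:
    - [-0.1,0,0]
    - [-0.2,0,0]
    - [-0.283,0,0]
    - [-0.283,0,0]
    - [-0.283,0,0]
    - [-0.283,0,0]
    - [-0.283,0,0]
    - [-0.283,0,0]
    - [-0.283,0,0]
    - [-0.283,0,0]
  fingers: [0,0,0,0,0,0,0,0,0,0]

```text
time_s: 7.95
ee_pos: [537.2, -65.2, 160.4]
orientation: [[0.0, -1.0, -0.025], [-0.0, -0.025, 1.0], [-1.0, -0.0, -0.0]]
wrist_force: [-0.1, 0.5, -4.5]
grip_width: 18.4
```

```bash
python3 - <<'E'
from h import *
np.set_printoptions(precision=3,suppress=True)
s=env.read_state();print(s['ee_pos'],s['joint_pos']);R=np.array(s['orientation']);print(R)
d=np.array([542.4,-119.5,150])-s['ee_pos'];print('tool shift mm',R.T@d,'ang to go',94.4-np.degrees(np.arctan2(R[1,2],R[0,2])))
c=cap('wrist');import pickle;pickle.dump((c,s),open('w4.pkl','wb'));save(c['image'],'w4')
E
```

```text
[537.229 -65.238 160.423] [-0.121  0.05   0.001  1.521 -0.    -0.146]
[[ 0.    -1.    -0.025]
 [-0.    -0.025  1.   ]
 [-1.    -0.    -0.   ]]
tool shift mm [ 10.426  -3.789 -54.375] ang to go 2.942996546658776
```

View pics/w4.png

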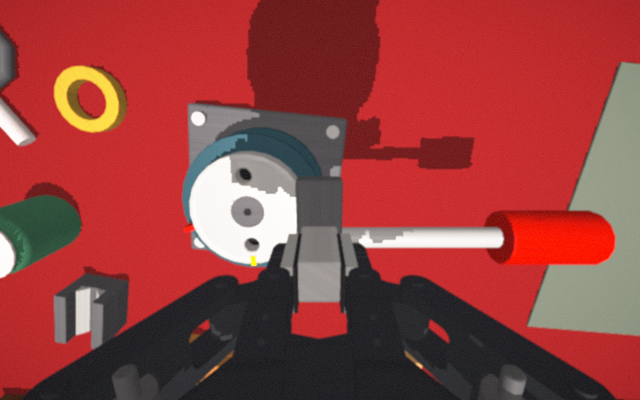

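Wrist view 4: the whole ring and the held spanner in one picture — hole_a ≈(244,174), hole_b ≈(252,244), mark ≈(253,261), handle axis at row ≈238, head cols 298–343. The ring still stands as before.

```bash
python3 - <<'E'
from h import *
import pickle
np.set_printoptions(precision=2,suppress=True)
c,s=pickle.load(open('w4.pkl','rb'));im=c['image'];g=cv2.cvtColor(im,cv2.COLOR_BGR2GRAY);hsv=cv2.cvtColor(im,cv2.COLOR_BGR2HSV)
R=np.array(s['orientation']);t=np.array(s['ee_pos'])
# ring edge on the lit left side
m=cv2.inRange(hsv,(0,0,215),(180,40,255));m[:140]=0;m[275:]=0;m[:,:180]=0;m[:,325:]=0
m=cv2.morphologyEx(m,cv2.MORPH_OPEN,np.ones((3,3)))
cn=max(cv2.findContours(m,0,1)[0],key=cv2.contourArea)[:,0];hull=cv2.convexHull(cn)[:,0]
P=onz(c,hull[(hull[:,0]<240)],90)[:,:2];A=np.c_[2*P,np.ones(len(P))];x=np.linalg.lstsq(A,(P**2).sum(1),rcond=None)[0];print('circle',x[:2],np.sqrt(x[2]+x[:2]@x[:2]),len(P))
print(g[166:183,234:256]);print(g[235:254,242:264])
mk=cv2.inRange(hsv,(22,120,120),(38,255,255));mk[:245]=0;mk[275:]=0;mk[:,:235]=0;mk[:,270:]=0
M=cv2.moments(mk,True);p=[M['m10']/M['m00'],M['m01']/M['m00']];print('mark',p,onz(c,[p],90))
# handle edges
for col in(400,430,460):
    l=hsv[215:262,col,1].astype(int);r=np.nonzero(l<60)[0]+215;print(col,r.min(),r.max(),R.T@(onz(c,[[col,(r.min()+r.max())/2]],t[2]-16.6)[0]-t))
for row in(190,205,215):
    print(row,g[row,290:350])
E
```

```text
circle [ 542.49 -119.81] 44.2912265689772 20
[[157 152 156 157 158 157 156 154 156 156 156 160 160 161 164 160 155 158
  159 159 157 154]
 [153 156 154 151 150 147 147 139 142 138 140 144 152 157 161 159 160 156
  157 158 159 157]
 [155 154 149 146 140 130 113 102  98 101  97 105 125 140 156 157 160 160
  154 156 159 154]
 [156 153 143 134 125 104  80  52  52  49  49  59  80 114 136 153 157 159
  157 157 157 157]
 [154 147 137 125 111  86  56  38  31  30  31  34  45  69 106 137 152 160
  160 159 158 157]
 [145 139 127 115 105  79  45  31  31  33  27  25  27  41  73 107 140 154
  160 157 159 157]
 [146 132 118 110  98  75  43  34  29  29  32  35  33  26  43  72 111 140
  156 161 156 158]
 [141 126 116 107 103  83  50  33  31  32  32  37  32  34  29  47  91 132
  154 157 159 159]
 [138 125 113 110 104  87  53  31  33  25  33  26  34  27  30  35  76 125
  150 156 159 158]
 [141 128 113 110 109  99  68  43  29  29  25  28  29  31  26  32  59 117
  145 154 159 156]
 [143 125 113 111 112 106  85  53  35  33  31  34  34  32  24  24  55 106
  141 155 160 158]
 [144 130 117 114 114 110  99  7
[... 2500 characters left out ...]
82  84  83  84  83  81  80  84
  81  79  79  79  80  79  82  77  78  79  79  79  82  82  85  84  80  82
  80  81  83  83  78  79  79  82  78  84  79  78  82  81  83  79  78  94
  94  91  93  95  93  95]
205 [253 253 253 253 254 246 171  99  79  80  81  84  86  86  82  83  81  83
  81  82  79  82  81  76  80  78  78  82  82  75  80  84  84  84  81  85
  84  81  81  79  78  80  81  79  83  82  80  80  84  82  78  79  86  92
  94  95  94  95  91  98]
215 [252 253 253 253 254 255 205 106  74  76  84  84  84  83  82  81  83  83
  83  81  84  77  81  78  78  83  83  79  83  79  78  81  83  84  81  80
  81  83  81  78  81  76  81  81  82  83  79  82  84  79  75  79  92  96
  94  95  95  94  97  97]
```

```bash
python3 - <<'E'
from h import *
import pickle
np.set_printoptions(precision=2,suppress=True)
c,s=pickle.load(open('w4.pkl','rb'));R=np.array(s['orientation']);t=np.array(s['ee_pos'])
W=onz(c,[[242.9,174.9],[251.7,244.5]],90);d=W[1]-W[0];print(W,W.mean(0),np.hypot(*d[:2]),np.degrees(np.arctan2(d[1],d[0])))
for row in(200,):print(R.T@(onz(c,[[296.2,row],[342,row]],t[2]-10.6)-t).T)
print(R.T@(np.array([541.4,-119.7,0])-t), R.T@(onz(c,[[320,177.5]],t[2]-10.6)[0]-t))
E
```

```text
[[ 513.58 -121.61   90.  ]
 [ 570.33 -117.25   90.  ]] [ 541.95 -119.43   90.  ] 56.917567942045245 4.394025647671456
[[ 10.6   10.6 ]
 [ 24.08  24.1 ]
 [-11.65  13.55]]
[160.43  -2.77 -54.54] [10.6  36.77  1.42]
```

Request:
step_arm:
  xyz:
    - [0,-0.1,-1]
    - [0,-0.2,-2.5]
    - [0,-0.34,-4]
    - [0,-0.34,-5.2]
    - [0,-0.34,-5.49]
    - [1,-0.34,-5.49]
    - [2,-0.34,-5.49]
    - [3,-0.34,-5.49]
    - [3.2,-0.34,-5.49]
    - [3.2,-0.34,-5.49]
  angular:
    - [-0.02,0,0]
    - [-0.04,0,0]
    - [-0.051,0,0]
    - [-0.051,0,0]
    - [-0.051,0,0]
    - [-0.051,0,0]
    - [-0.051,0,0]
    - [-0.051,0,0]
    - [-0.051,0,0]
    - [-0.051,0,0]
  fingers: [0,0,0,0,0,0,0,0,0,0]

```text
time_s: 8.83
ee_pos: [541.2, -119.4, 126.8]
orientation: [[-0.002, -0.997, -0.077], [0.001, -0.077, 0.997], [-1.0, 0.002, 0.001]]
wrist_force: [-0.4, 0.4, -5.4]
grip_width: 18.2
```

```bash
python3 - <<'E'
from h import *
np.set_printoptions(precision=3,suppress=True)
s=env.read_state();R=np.array(s['orientation']);print(s['ee_pos'],s['joint_velocities'],np.degrees(np.arctan2(R[1,2],R[0,2])),s['wrist_force'])
a=cap('wrist');print(env.read_state()['ee_pos']);b=cap('side')
u=proj(b,[[542,-120,90]])[0];x,y=int(u[0]),int(u[1])
L=cv2.resize(a['image'][130:330,200:480],(700,500)[:2],interpolation=2)
S=cv2.resize(b['image'][y-45:y+45,x-60:x+60],(700,525),interpolation=2)
save(np.vstack([cv2.resize(L,(420,300)),cv2.resize(S,(420,300))]),'w5')
E
```

```text
[ 541.226 -119.436  126.762] [-0.003 -0.009  0.034  0.015 -0.    -0.001] 94.43000258771933 [-0.362  0.428 -5.424]
[ 541.633 -119.617  127.708]
```

View pics/w5.png

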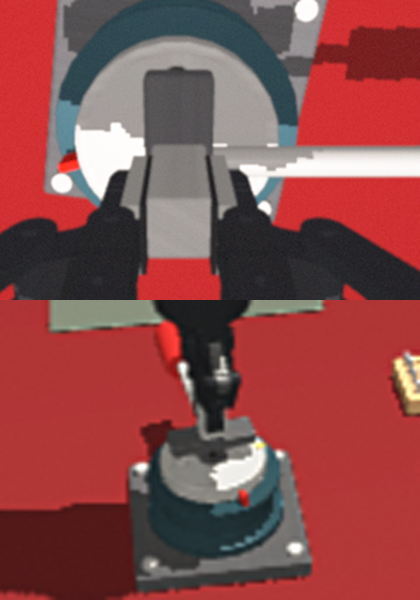

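The head sits centrally over the ring, crosswise to the handle, with the mark just outside one end. Descending.

Request:
step_arm:
  xyz:
    - [0.2,0,0]
    - [0.4,0,0]
    - [0.6,0,0]
    - [0.8,0,0]
    - [0.9,0,0]
    - [1.0,0,0]
    - [1.1,0,0]
    - [1.2,0,0]
    - [1.3,0,0]
    - [1.3,0,0]
  angular:
    - [0,0,0]
    - [0,0,0]
    - [0,0,0]
    - [0,0,0]
    - [0,0,0]
    - [0,0,0]
    - [0,0,0]
    - [0,0,0]
    - [0,0,0]
    - [0,0,0]
  fingers: [0,0,0,0,0,0,0,0,0,0]

```text
time_s: 9.77
ee_pos: [541.9, -120.1, 115.2]
orientation: [[-0.0, -0.997, -0.077], [0.0, -0.077, 0.997], [-1.0, 0.0, 0.0]]
wrist_force: [-0.5, -0.2, -4.1]
grip_width: 18.3
```

Request:
step_arm:
  xyz:
    - [0.1,0,0]
    - [0.2,0,0]
    - [0.2,0,0]
    - [0.2,0,0]
    - [0.2,0,0]
    - [0.2,0,0]
    - [0.2,0,0]
    - [0.2,0,0]
    - [0.2,0,0]
    - [0.2,0,0]
  angular:
    - [0,0,0]
    - [0,0,0]
    - [0,0,0]
    - [0,0,0]
    - [0,0,0]
    - [0,0,0]
    - [0,0,0]
    - [0,0,0]
    - [0,0,0]
    - [0,0,0]
  fingers: [0,0,0,0,0.6,0.6,0.6,0.6,0.6,0.6]

```text
time_s: 10.6
ee_pos: [542.1, -120.2, 113.6]
orientation: [[0.0, -0.997, -0.077], [-0.0, -0.077, 0.997], [-1.0, -0.0, -0.0]]
wrist_force: [0.4, -0.5, 0.1]
grip_width: 51.5
```

Request:
step_arm:
  xyz:
    - [0,0,0]
    - [0,0,0]
    - [-1,0,0]
    - [-3,0,0]
    - [-6,0,0]
    - [-9,0,0]
    - [-10,0,0]
    - [-10,0,0]
    - [-10,0,0]
    - [-10,0,0]
  angular:
    - [0,0,0]
    - [0,0,0]
    - [0,0,0]
    - [0,0,0]
    - [0,0,0]
    - [0,0,0]
    - [0,0,0]
    - [0,0,0]
    - [0,0,0]
    - [0,0,0]
  fingers: [0.6,0.6,0.6,0.6,0.6,0.6,0.8,1,1,1]

```text
time_s: 11.43
ee_pos: [541.7, -120.1, 212.2]
orientation: [[-0.001, -0.997, -0.077], [0.0, -0.077, 0.997], [-1.0, 0.001, 0.0]]
wrist_force: [0.1, 0.8, -0.4]
grip_width: 85.6
```

```bash
python3 - <<'E'
from h import *
import pickle
np.set_printoptions(precision=3,suppress=True)
s=env.read_state();R=np.array(s['orientation']);print(s['ee_pos'],s['wrist_force'])
a=cap('wrist');b=cap('side');pickle.dump(a,open('w6.pkl','wb'))
u=proj(b,[[542,-90,100]])[0];x,y=int(u[0]),int(u[1])
S=cv2.resize(b['image'][y-50:y+50,x-60:x+60],(480,400),interpolation=2)
save(np.hstack([cv2.resize(a['image'][:,200:],(440,400)) if 0 else a['image'][:,240:600],S[:,:440]]),'w6')
E
```

```text
[ 541.7   -120.075  212.232] [ 0.066  0.781 -0.446]
```

View pics/w6.png

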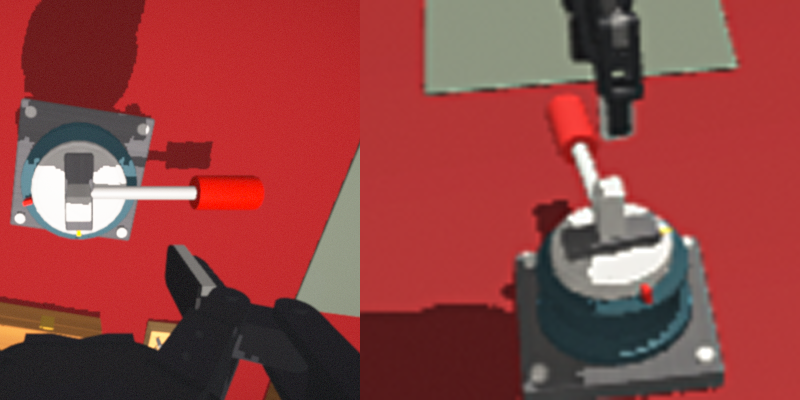

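The spanner stands level in the ring, both ends of the head on the face, and the ring mark is unmoved; sleeve centre at wrist pixel ≈(467,192).

```bash
python3 - <<'E'
from h import *
import pickle
np.set_printoptions(precision=2,suppress=True)
c=pickle.load(open('w6.pkl','rb'));im=c['image'];hsv=cv2.cvtColor(im,cv2.COLOR_BGR2HSV)
h=cv2.inRange(hsv,(0,0,170),(180,40,255));k=np.zeros_like(h);k[175:210,345:430]=255;h&=k
P=[]
for x in range(350,428,6):
    r=np.nonzero(h[:,x])[0]
    if len(r): P.append([x,r.mean()])
W=onz(c,P,96)[:,:2];vx,vy,x0,y0=cv2.fitLine(W.astype(np.float32),2,0,.01,.01).ravel();print('handle',np.degrees(np.arctan2(vy,vx)),x0,y0)
print('sleeve',onz(c,[[467,192]],96))
s=env.read_state();R=np.array(s['orientation']);print(s['ee_pos'],s['joint_pos'])
print(R.T@(np.array([532,11.6,77])-s['ee_pos']))
E
```

```text
handle -86.03241 538.39954 -57.36871
sleeve [[531.95  16.85  96.  ]]
[ 541.51 -120.01  211.89] [-0.22  0.09  0.15  1.62  0.   -0.29]
[134.97  -0.91 131.86]
```

Request:
step_arm:
  xyz:
    - [0,0,1]
    - [0,0,3]
    - [0,0,6]
    - [0,0,9]
    - [0,0,12]
    - [0,0,13.2]
    - [0,0,13.2]
    - [0,0,13.2]
    - [0,0,13.2]
    - [0,0,13.2]
  angular:
    - [0.12,0,0]
    - [0.24,0,0]
    - [0.36,0,0]
    - [0.48,0,0]
    - [0.6,0,0]
    - [0.72,0,0]
    - [0.84,0,0]
    - [0.96,0,0]
    - [1.08,0,0]
    - [1.2,0,0]
  fingers: [1,1,1,1,1,1,1,1,1,1]

```text
time_s: 12.37
ee_pos: [531.5, 11.7, 212.3]
orientation: [[-0.002, -0.428, 0.904], [-0.0, 0.904, 0.428], [-1.0, 0.001, -0.002]]
wrist_force: [0.5, -0.0, -0.1]
grip_width: 85.2
```

Request:
step_arm:
  xyz:
    - [0,0,0]
    - [0,0,0]
    - [0,0,0]
    - [1,0,0]
    - [3,0,0]
    - [5,0,0]
    - [7,0,0]
    - [7,0,0]
    - [7,0,0]
    - [7,0,0]
  angular:
    - [0.12,0,0]
    - [0.24,0,0]
    - [0.371,0,0]
    - [0.371,0,0]
    - [0.371,0,0]
    - [0.371,0,0]
    - [0.371,0,0]
    - [0.371,0,0]
    - [0.371,0,0]
    - [0.371,0,0]
  fingers: [1,1,1,1,1,1,1,1,1,1]

```text
time_s: 13.2
ee_pos: [532.0, 11.5, 143.9]
orientation: [[0.0, -0.078, 0.997], [0.0, 0.997, 0.078], [-1.0, 0.0, 0.0]]
wrist_force: [0.8, 0.6, 0.2]
grip_width: 85.5
```

```bash
python3 - <<'E'
from h import *
np.set_printoptions(precision=2,suppress=True)
s=env.read_state();R=np.array(s['orientation']);print(s['ee_pos'],s['joint_pos'],s['joint_velocities'])
print(R.T@(np.array([532.3,11.8,77])-s['ee_pos']),np.degrees(np.arctan2(R[1,2],R[0,2])))
E
```

```text
[531.96  11.5  143.92] [ 0.02  0.03 -0.05  1.49  0.    1.51] [ 0.   -0.01  0.02  0.    0.    0.01]
[66.92  0.27  0.35] 4.482343472453587
```

Request:
step_arm:
  xyz:
    - [1.5,0.03,0.03]
    - [3.5,0.03,0.03]
    - [5.5,0.03,0.03]
    - [6.7,0.03,0.03]
    - [6.7,0.03,0.03]
    - [6.7,0.03,0.03]
    - [6.7,0.03,0.03]
    - [6.7,0.03,0.03]
    - [6.7,0.03,0.03]
    - [6.7,0.03,0.03]
  angular:
    - [0,0,0]
    - [0,0,0]
    - [0,0,0]
    - [0,0,0]
    - [0,0,0]
    - [0,0,0]
    - [0,0,0]
    - [0,0,0]
    - [0,0,0]
    - [0,0,0]
  fingers: [1,1,1,1,1,1,0.5,0.3,0.3,0.3]
  grip_force: 40

```text
time_s: 14.03
ee_pos: [532.7, 11.8, 77.2]
orientation: [[0.001, -0.077, 0.997], [0.0, 0.997, 0.077], [-1.0, -0.0, 0.001]]
wrist_force: [0.2, 0.7, -0.6]
grip_width: 38.8
```

Request:
step_arm:
  xyz:
    - [0,0,0]
    - [0,0,0]
    - [0,0,0]
    - [0,0,0]
    - [0,0,0]
    - [0,0,0]
    - [0,0,0]
    - [0,0,0]
    - [0,0,0]
    - [0,0,0]
  angular:
    - [0,0,0]
    - [0,0,0]
    - [0,0,0]
    - [0,0,0]
    - [0,0,0]
    - [0,0,0]
    - [0,0,0]
    - [0,0,0]
    - [0,0,0]
    - [0,0,0]
  fingers: [0,0,0,0,0,0,0,0,0,0]

```text
time_s: 14.87
ee_pos: [532.3, 11.8, 76.4]
orientation: [[0.0, -0.077, 0.997], [0.0, 0.997, 0.077], [-1.0, 0.0, 0.0]]
wrist_force: [1.8, -0.8, 1.8]
grip_width: 30.8
```

```bash
python3 - <<'E'
from h import *
np.set_printoptions(precision=2,suppress=True)
s=env.read_state();R=np.array(s['orientation']);t=s['ee_pos'];print(t,s['wrist_force'],s['grip_width'],R)
# arc plan: rotate about ring axis, from now by phi clockwise
C=np.array([542.2,-119.9]);r=t[:2]-C;print('r',np.hypot(*r),np.degrees(np.arctan2(r[1],r[0])))
for k in range(1,11):
    a=-.04*k
    v=np.array([np.cos(a)*r[0]-np.sin(a)*r[1],np.sin(a)*r[0]+np.cos(a)*r[1]])-r
    print(-a,(R.T@[*v,0])/10)
E
```

```text
[532.25  11.82  76.42] [ 1.78 -0.76  1.75] 30.81506059058278 [[ 0.   -0.08  1.  ]
 [ 0.    1.    0.08]
 [-1.    0.    0.  ]]
r 132.09761761512732 94.31850434653691
0.04 [ 0.   -0.01  0.53]
0.08 [ 0.   -0.04  1.06]
0.12 [ 0.   -0.1   1.58]
0.16 [ 0.   -0.17  2.1 ]
0.2 [ 0.   -0.27  2.62]
0.24 [ 0.   -0.38  3.14]
0.28 [ 0.   -0.52  3.65]
0.32 [ 0.   -0.68  4.15]
0.36 [ 0.   -0.85  4.65]
0.4 [ 0.   -1.05  5.14]
```

Request:
step_arm:
  xyz:
    - [0,-0.01,0.53]
    - [0,-0.04,1.06]
    - [0,-0.1,1.58]
    - [0,-0.17,2.1]
    - [0,-0.27,2.62]
    - [0,-0.38,3.14]
    - [0,-0.52,3.65]
    - [0,-0.68,4.15]
    - [0,-0.85,4.65]
    - [0,-1.05,5.14]
  angular:
    - [0.04,0,0]
    - [0.08,0,0]
    - [0.12,0,0]
    - [0.16,0,0]
    - [0.2,0,0]
    - [0.24,0,0]
    - [0.28,0,0]
    - [0.32,0,0]
    - [0.36,0,0]
    - [0.4,0,0]
  fingers: [0,0,0,0,0,0,0,0,0,0]

```text
time_s: 15.7
ee_pos: [583.0, 5.6, 75.9]
orientation: [[-0.003, 0.319, 0.948], [0.001, 0.948, -0.319], [-1.0, -0.0, -0.003]]
wrist_force: [-5.7, 2.3, 2.9]
grip_width: 30.8
```

```bash
cat > st.py <<'E'
from h import *
np.set_printoptions(precision=2,suppress=True)
s=env.read_state();R=np.array(s['orientation']);t=s['ee_pos'];r=t[:2]-np.array([542.2,-119.9])
print(s['time_s'],t,s['wrist_force'],s['grip_width'],'r',np.hypot(*r),np.degrees(np.arctan2(r[1],r[0])),'tool z+90',90+np.degrees(np.arctan2(R[1,2],R[0,2])),s['joint_pos'])
E
python3 st.py
```

```text
15.7 [583.05   5.63  75.87] [-5.75  2.27  2.9 ] 30.817941019600735 r 132.01209454845252 71.97537038876762 tool z+90 71.38897518127008 [ 0.01  0.17 -0.04  1.37  0.    1.9 ]
```

Request:
step_arm:
  xyz:
    - [0,-0.01,0.53]
    - [0,-0.04,1.06]
    - [0,-0.1,1.58]
    - [0,-0.17,2.1]
    - [0,-0.27,2.62]
    - [0,-0.38,3.14]
    - [0,-0.52,3.65]
    - [0,-0.68,4.15]
    - [0,-0.85,4.65]
    - [0,-1.05,5.14]
  angular:
    - [0.04,0,0]
    - [0.08,0,0]
    - [0.12,0,0]
    - [0.16,0,0]
    - [0.2,0,0]
    - [0.24,0,0]
    - [0.28,0,0]
    - [0.32,0,0]
    - [0.36,0,0]
    - [0.4,0,0]
  fingers: [0,0,0,0,0,0,0,0,0,0]

```text
time_s: 16.53
ee_pos: [628.8, -20.2, 76.0]
orientation: [[-0.002, 0.663, 0.749], [0.002, 0.749, -0.663], [-1.0, -0.0, -0.003]]
wrist_force: [-3.7, 5.2, 3.0]
grip_width: 30.6
```

Request:
step_arm:
  xyz:
    - [0,-0.01,0.53]
    - [0,-0.04,1.06]
    - [0,-0.1,1.58]
    - [0,-0.17,2.1]
    - [0,-0.27,2.62]
    - [0,-0.38,3.14]
    - [0,-0.52,3.65]
    - [0,-0.68,4.15]
    - [0,-0.68,4.15]
    - [0,-0.68,4.15]
  angular:
    - [0.04,0,0]
    - [0.08,0,0]
    - [0.12,0,0]
    - [0.16,0,0]
    - [0.2,0,0]
    - [0.24,0,0]
    - [0.28,0,0]
    - [0.32,0,0]
    - [0.32,0,0]
    - [0.32,0,0]
  fingers: [0,0,0,0,0,0,0,0,0,0]

```text
time_s: 17.37
ee_pos: [656.1, -53.0, 76.2]
orientation: [[-0.001, 0.864, 0.504], [0.001, 0.504, -0.864], [-1.0, 0.0, -0.001]]
wrist_force: [0.2, 5.2, 2.8]
grip_width: 30.4
```

```bash
python3 st.py; python3 - <<'E'
from h import *
a=cap('wrist');b=cap('top')
u=proj(b,[[560,-110,90]])[0];x,y=int(u[0]),int(u[1])
S=cv2.resize(b['image'][y-40:y+40,x-40:x+40],(400,400),interpolation=2)
save(np.hstack([a['image'][:,120:520],S]),'w7')
E
```

```text
17.3667 [656.08 -53.03  76.17] [0.16 5.22 2.8 ] 30.412346897323886 r 132.06265979663502 30.421791754129462 tool z+90 30.281101029997913 [-0.08  0.34  0.18  1.41  0.    2.53]
```

View pics/w7.png

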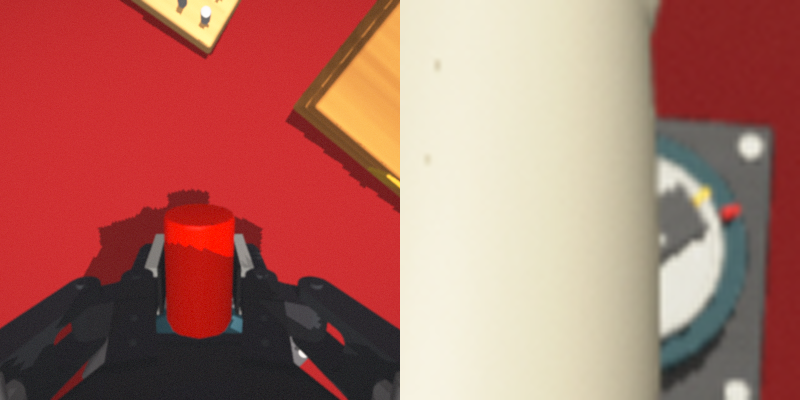

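Yellow mark is ≈12° short of the red index (crop (702,194) vs (731,211)); the fingers hold the sleeve well. Creeping on to the stop.

Request:
step_arm:
  xyz:
    - [0,0,0.2]
    - [0,-0.01,0.4]
    - [0,-0.03,0.66]
    - [0,-0.04,0.92]
    - [0,-0.06,1.19]
    - [0,-0.08,1.45]
    - [0,-0.11,1.71]
    - [0,-0.15,1.97]
    - [0,-0.15,1.97]
    - [0,-0.15,1.97]
  angular:
    - [0.015,0,0]
    - [0.03,0,0]
    - [0.05,0,0]
    - [0.07,0,0]
    - [0.09,0,0]
    - [0.11,0,0]
    - [0.13,0,0]
    - [0.15,0,0]
    - [0.15,0,0]
    - [0.15,0,0]
  fingers: [0,0,0,0,0,0,0,0,0,0]

```text
time_s: 18.3
ee_pos: [664.8, -70.7, 76.4]
orientation: [[0.0, 0.929, 0.369], [0.001, 0.369, -0.929], [-1.0, 0.0, -0.001]]
wrist_force: [1.4, 5.2, 1.6]
grip_width: 30.8
```

Request:
step_arm:
  xyz:
    - [0,0,0.13]
    - [0,0,0.26]
    - [0,-0.01,0.4]
    - [0,-0.01,0.53]
    - [0,-0.01,0.53]
    - [0,-0.01,0.53]
    - [0,-0.01,0.53]
    - [0,-0.01,0.53]
    - [0,-0.01,0.53]
    - [0,-0.01,0.53]
  angular:
    - [0.01,0,0]
    - [0.02,0,0]
    - [0.03,0,0]
    - [0.04,0,0]
    - [0.04,0,0]
    - [0.04,0,0]
    - [0.04,0,0]
    - [0.04,0,0]
    - [0.04,0,0]
    - [0.04,0,0]
  fingers: [0,0,0,0,0,0,0,0,0,0]

```text
time_s: 19.13
ee_pos: [666.6, -75.5, 76.4]
orientation: [[0.0, 0.943, 0.332], [0.001, 0.332, -0.943], [-1.0, 0.0, -0.001]]
wrist_force: [1.0, 5.8, 1.2]
grip_width: 30.7
```

```bash
python3 st.py
```

```text
19.1333 [666.64 -75.53  76.4 ] [1.05 5.83 1.18] 30.704358308669494 r 132.1113847682347 19.622335751149993 tool z+90 19.41318658250681 [-0.11  0.37  0.22  1.41  0.    2.69]
```

Still only friction; a bit further.

Request:
step_arm:
  xyz:
    - [0,0,0.13]
    - [0,0,0.26]
    - [0,-0.01,0.4]
    - [0,-0.01,0.53]
    - [0,-0.02,0.66]
    - [0,-0.02,0.66]
    - [0,-0.02,0.66]
    - [0,-0.02,0.66]
    - [0,-0.02,0.66]
    - [0,-0.02,0.66]
  angular:
    - [0.01,0,0]
    - [0.02,0,0]
    - [0.03,0,0]
    - [0.04,0,0]
    - [0.05,0,0]
    - [0.05,0,0]
    - [0.05,0,0]
    - [0.05,0,0]
    - [0.05,0,0]
    - [0.05,0,0]
  fingers: [0,0,0,0,0,0,0,0,0,0]

```text
time_s: 19.97
ee_pos: [668.7, -81.8, 76.4]
orientation: [[0.0, 0.959, 0.285], [0.001, 0.285, -0.959], [-1.0, 0.0, -0.001]]
wrist_force: [0.7, 6.0, 1.7]
grip_width: 30.8
```

```bash
python3 st.py; python3 - <<'E'
from h import *
np.set_printoptions(precision=1,suppress=True)
b=cap('top');im=b['image'];hsv=cv2.cvtColor(im,cv2.COLOR_BGR2HSV)
u=proj(b,[[542.2,-119.9,90]])[0];x,y=int(u[0]),int(u[1])
k=np.zeros(im.shape[:2],np.uint8);cv2.circle(k,(x,y),28,255,-1)
for n,m,z in(('mark',cv2.inRange(hsv,(20,100,100),(38,255,255)),90),('idx',cv2.inRange(hsv,(0,150,120),(6,255,255))|cv2.inRange(hsv,(174,150,120),(180,255,255)),85)):
    m&=k;M=cv2.moments(m,True)
    if M['m00']:
        p=onz(b,[[M['m10']/M['m00'],M['m01']/M['m00']]],z)[0];print(n,M['m00'],p,np.degrees(np.arctan2(p[1]+119.9,p[0]-542.2)))
E
```

```text
19.9667 [668.72 -81.83  76.39] [0.7  5.96 1.74] 30.81535537472433 r 132.1257488766112 16.746051652395117 tool z+90 16.54654568798071 [-0.12  0.38  0.22  1.42  0.    2.73]
```

Request:
step_arm:
  xyz:
    - [0,0,0.13]
    - [0,0,0.26]
    - [0,-0.01,0.4]
    - [0,-0.01,0.53]
    - [0,-0.02,0.66]
    - [0,-0.02,0.66]
    - [0,-0.02,0.66]
    - [0,-0.02,0.66]
    - [0,-0.02,0.66]
    - [0,-0.02,0.66]
  angular:
    - [0.01,0,0]
    - [0.02,0,0]
    - [0.03,0,0]
    - [0.04,0,0]
    - [0.05,0,0]
    - [0.05,0,0]
    - [0.05,0,0]
    - [0.05,0,0]
    - [0.05,0,0]
    - [0.05,0,0]
  fingers: [0,0,0,0,0,0,0,0,0,0]

```text
time_s: 20.85
ee_pos: [670.2, -86.9, 76.3]
orientation: [[-0.0, 0.971, 0.238], [0.003, 0.238, -0.971], [-1.0, 0.0, -0.003]]
wrist_force: [0.0, 11.4, 2.5]
grip_width: 30.6
```

```bash
python3 st.py; python3 - <<'E'
from h import *
np.set_printoptions(precision=1,suppress=True)
for cam in('side','top'):
    b=cap(cam);im=b['image'];hsv=cv2.cvtColor(im,cv2.COLOR_BGR2HSV)
    u=proj(b,[[542.2,-119.9,90]])[0];x,y=int(u[0]),int(u[1])
    k=np.zeros(im.shape[:2],np.uint8);cv2.circle(k,(x,y),30,255,-1)
    for n,m,z in(('mark',cv2.inRange(hsv,(20,110,90),(38,255,255)),90),('idx',cv2.inRange(hsv,(0,200,190),(6,255,255))|cv2.inRange(hsv,(174,200,190),(180,255,255)),85)):
        m&=k;M=cv2.moments(m,True)
        if M['m00']:
            p=onz(b,[[M['m10']/M['m00'],M['m01']/M['m00']]],z)[0];print(cam,n,M['m00'],p,np.degrees(np.arctan2(p[1]+119.9,p[0]-542.2)))
    save(cv2.resize(im[y-35:y+35,x-50:x+50],(700,490),interpolation=2),'w8'+cam)
E
```

```text
20.85 [670.17 -86.9   76.26] [ 0.02 11.4   2.5 ] 30.58245805031873 r 132.15866888463597 14.458938473190168 tool z+90 13.784928318947394 [-0.13  0.39  0.23  1.42  0.    2.77]
side mark 4.0 [ 555.4 -163.1   90. ] -72.95966090690743
side idx 1.0 [ 558.5 -173.3   85. ] -72.98171256911341
```

View pics/w8side.png

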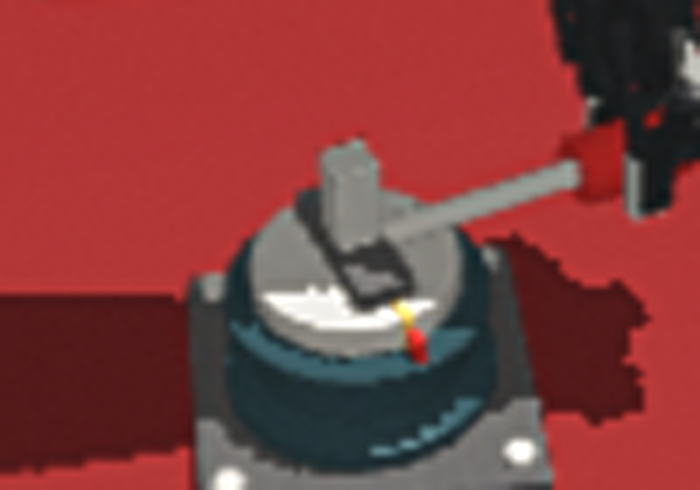

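The yellow mark is flush with the red index (crop (404,313)/(417,345)) and force has doubled: at the stop. A small further push to confirm, then return to relieve and release.

Request:
step_arm:
  xyz:
    - [0,0,0.13]
    - [0,0,0.26]
    - [0,0,0.26]
    - [0,0,0.26]
    - [0,0,0.26]
    - [0,0,0.26]
    - [0,0,0.26]
    - [0,0,0.26]
    - [0,0,0.26]
    - [0,0,0.26]
  angular:
    - [0.01,0,0]
    - [0.02,0,0]
    - [0.02,0,0]
    - [0.02,0,0]
    - [0.02,0,0]
    - [0.02,0,0]
    - [0.02,0,0]
    - [0.02,0,0]
    - [0.02,0,0]
    - [0.02,0,0]
  fingers: [0,0,0,0,0,0,0,0,0,0]

```text
time_s: 21.78
ee_pos: [670.3, -88.0, 76.1]
orientation: [[-0.002, 0.975, 0.22], [0.005, 0.22, -0.975], [-1.0, -0.0, -0.005]]
wrist_force: [-2.1, 17.3, 1.6]
grip_width: 31.2
```

```bash
python3 st.py
```

```text
21.7833 [670.32 -88.04  76.07] [-2.13 17.29  1.63] 31.17063483876234 r 132.023257645701 13.963604475211529 tool z+90 12.718893847731877 [-0.13  0.39  0.23  1.42  0.    2.79]
```

Request:
step_arm:
  xyz:
    - [0,0,-0.2]
    - [0,0,-0.4]
    - [0,0,-0.4]
    - [0,0,-0.4]
    - [0,0,-0.4]
    - [0,0,-0.4]
    - [0,0,-0.4]
    - [0,0,-0.4]
    - [0,0,-0.4]
    - [0,0,-0.4]
  angular:
    - [-0.02,0,0]
    - [-0.035,0,0]
    - [-0.035,0,0]
    - [-0.035,0,0]
    - [-0.035,0,0]
    - [-0.035,0,0]
    - [-0.035,0,0]
    - [-0.035,0,0]
    - [-0.035,0,0]
    - [-0.035,0,0]
  fingers: [0,0,0,0.5,0.8,1,1,1,1,1]

```text
time_s: 22.62
ee_pos: [670.1, -87.8, 76.4]
orientation: [[-0.0, 0.968, 0.249], [-0.0, 0.249, -0.968], [-1.0, -0.0, 0.0]]
wrist_force: [-0.3, -0.1, -0.1]
grip_width: 85.2
```

Request:
step_arm:
  xyz:
    - [0,0,0]
    - [-1.5,0,0]
    - [-4,0,0]
    - [-7,0,0]
    - [-10,0,0]
    - [-13,0,0]
    - [-13.5,0,0]
    - [-13.5,0,0]
    - [-13.5,0,0]
    - [-13.5,0,0]
  angular:
    - [0,0,0]
    - [0,0,0]
    - [0,0,0]
    - [0,0,0]
    - [0,0,0]
    - [0,0,0]
    - [0,0,0]
    - [0,0,0]
    - [0,0,0]
    - [0,0,0]
  fingers: [1,1,1,1,1,1,1,1,1,1]

```text
time_s: 23.45
ee_pos: [669.7, -87.6, 209.5]
orientation: [[-0.002, 0.968, 0.25], [0.0, 0.25, -0.968], [-1.0, -0.002, -0.001]]
wrist_force: [-0.4, 0.4, -1.3]
grip_width: 85.7
```

```bash
python3 st.py; python3 - <<'E'
from h import *
np.set_printoptions(precision=2,suppress=True)
s=env.read_state();R=np.array(s['orientation']);print(R.T@(np.array([542.1,-119.9,112.6])-s['ee_pos']))
E
```

```text
23.45 [669.73 -87.6  209.54] [-0.35  0.37 -1.28] 85.73285902557225 r 131.55453955755115 14.210892443768751 tool z+90 14.457294450790627 [-0.13  0.4   0.51  1.68 -0.    2.76]
[  97.23 -131.43   -0.51]
```

Request:
step_arm:
  xyz:
    - [0,-1,0]
    - [0,-3,0]
    - [0,-6,0]
    - [0,-9,0]
    - [0,-12,0]
    - [0,-13.1,0]
    - [0,-13.1,0]
    - [0,-13.1,0]
    - [0,-13.1,0]
    - [0,-13.1,0]
  angular:
    - [-0.12,0,0]
    - [-0.24,0,0]
    - [-0.36,0,0]
    - [-0.48,0,0]
    - [-0.6,0,0]
    - [-0.72,0,0]
    - [-0.84,0,0]
    - [-0.96,0,0]
    - [-1.08,0,0]
    - [-1.2,0,0]
  fingers: [1,1,1,1,1,1,1,1,1,1]

```text
time_s: 24.28
ee_pos: [542.6, -120.3, 209.8]
orientation: [[-0.002, 0.112, 0.994], [0.0, 0.994, -0.112], [-1.0, 0.0, -0.002]]
wrist_force: [0.9, 1.2, 0.7]
grip_width: 85.1
```

Request:
step_arm:
  xyz:
    - [0,0,0]
    - [0,0,0]
    - [0,0,0]
    - [0,0,0]
    - [0,0,0]
    - [0,0,0]
    - [0,0,0]
    - [0,0,0]
    - [0,0,0]
    - [0,0,0]
  angular:
    - [-0.12,0,0]
    - [-0.24,0,0]
    - [-0.371,0,0]
    - [-0.371,0,0]
    - [-0.371,0,0]
    - [-0.371,0,0]
    - [-0.371,0,0]
    - [-0.371,0,0]
    - [-0.371,0,0]
    - [-0.371,0,0]
  fingers: [1,1,1,1,1,1,1,1,1,1]

```text
time_s: 25.12
ee_pos: [543.3, -120.4, 211.4]
orientation: [[0.0, -0.249, 0.968], [-0.0, 0.968, 0.249], [-1.0, -0.0, 0.0]]
wrist_force: [-0.3, -0.1, 0.2]
grip_width: 85.7
```

```bash
python3 st.py; python3 - <<'E'
from h import *
import pickle
np.set_printoptions(precision=2,suppress=True)
s=env.read_state();R=np.array(s['orientation']);print(R.T@(np.array([542.1,-119.9,114])-s['ee_pos']))
c=cap('wrist');pickle.dump(c,open('w9.pkl','wb'));save(c['image'],'w9')
E
```

```text
25.1167 [ 543.3  -120.37  211.39] [-0.28 -0.07  0.24] 85.65182753295593 r 1.1967404729365383 -23.047768559353976 tool z+90 104.424610343968 [-0.22  0.1   0.15  1.62 -0.    1.1 ]
[97.39  0.76 -1.05]
```

View pics/w9.png

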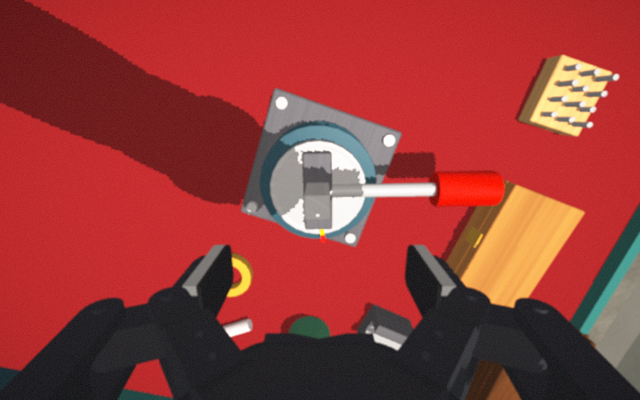

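Spanner still seated, handle level at row ≈188 and aligned with the tool; yellow mark meets the red index at ≈(322,233).

Request:
step_arm:
  xyz:
    - [1,0.08,-0.1]
    - [3,0.08,-0.1]
    - [5,0.08,-0.1]
    - [7,0.08,-0.1]
    - [8.5,0.08,-0.1]
    - [9.5,0.08,-0.1]
    - [9.7,0.08,-0.1]
    - [9.7,0.08,-0.1]
    - [9.7,0.08,-0.1]
    - [9.7,0.08,-0.1]
  angular:
    - [0,0,0]
    - [0,0,0]
    - [0,0,0]
    - [0,0,0]
    - [0,0,0]
    - [0,0,0]
    - [0,0,0]
    - [0,0,0]
    - [0,0,0]
    - [0,0,0]
  fingers: [1,1,1,1,1,1,1,0.8,0.4,0.3]
  grip_force: 80

```text
time_s: 26.0
ee_pos: [542.7, -120.0, 115.6]
orientation: [[0.002, -0.25, 0.968], [-0.0, 0.968, 0.25], [-1.0, -0.001, 0.002]]
wrist_force: [-0.1, 0.0, -0.0]
grip_width: 51.5
```

Request:
step_arm:
  xyz:
    - [0,0,0]
    - [0,0,0]
    - [0,0,0]
    - [0,0,0]
    - [0,0,0]
    - [0,0,0]
    - [0,0,0]
    - [0,0,0]
    - [0,0,0]
    - [0,0,0]
  angular:
    - [0,0,0]
    - [0,0,0]
    - [0,0,0]
    - [0,0,0]
    - [0,0,0]
    - [0,0,0]
    - [0,0,0]
    - [0,0,0]
    - [0,0,0]
    - [0,0,0]
  fingers: [0,0,0,0,0,0,0,0,0,0]
  grip_force: 120

```text
time_s: 26.83
ee_pos: [542.1, -120.1, 115.3]
orientation: [[0.001, -0.25, 0.968], [-0.001, 0.968, 0.25], [-1.0, -0.001, 0.0]]
wrist_force: [-3.3, -0.7, 5.2]
grip_width: 18.2
```

```bash
python3 st.py
```

```text
26.8333 [ 542.05 -120.07  115.35] [-3.25 -0.71  5.17] 18.216768779387394 r 0.227207650322326 -131.22060958791542 tool z+90 104.466896770541 [-0.22  0.09 -0.05  1.44 -0.    1.1 ]
```

Request:
step_arm:
  xyz:
    - [-0.3,0,0]
    - [-0.6,0,0]
    - [-1,0,0]
    - [-1.5,0,0]
    - [-2.2,0,0]
    - [-3,0,0]
    - [-4,0,0]
    - [-5,0,0]
    - [-5,0,0]
    - [-5,0,0]
  angular:
    - [0,0,0]
    - [0,0,0]
    - [0,0,0]
    - [0,0,0]
    - [0,0,0]
    - [0,0,0]
    - [0,0,0]
    - [0,0,0]
    - [0,0,0]
    - [0,0,0]
  fingers: [0,0,0,0,0,0,0,0,0,0]

```text
time_s: 27.67
ee_pos: [542.6, -119.9, 165.4]
orientation: [[0.002, -0.25, 0.968], [-0.0, 0.968, 0.25], [-1.0, -0.001, 0.002]]
wrist_force: [0.5, -0.8, -5.4]
grip_width: 18.7
```

```bash
python3 st.py; python3 - <<'E'
from h import *
import pickle
np.set_printoptions(precision=2,suppress=True)
s=env.read_state();R=np.array(s['orientation']);print(R.T@(np.array([505,285,160])-s['ee_pos']))
b=cap('side');im=b['image'];hsv=cv2.cvtColor(im,cv2.COLOR_BGR2HSV)
u=proj(b,[[542.2,-119.9,90]])[0];x,y=int(u[0]),int(u[1])
save(cv2.resize(im[y-45:y+35,x-50:x+60],(660,480),interpolation=2),'w10')
E
```

```text
27.6667 [ 542.6  -119.95  165.41] [ 0.47 -0.82 -5.43] 18.65463234707645 r 0.40392791135056566 -6.849235639410832 tool z+90 104.46795532579327 [-0.22  0.08  0.05  1.53 -0.    1.1 ]
[  5.2  401.5   64.75]
```

Request:
step_arm:
  xyz:
    - [0,2,0.3]
    - [0,5,0.8]
    - [0,9,1.4]
    - [0,13,2.1]
    - [0,17,2.8]
    - [0,21,3.4]
    - [0,25,4]
    - [0,29,4.7]
    - [0,33,5.4]
    - [0,36.5,6]
  angular:
    - [0,0,0]
    - [0,0,0]
    - [0,0,0]
    - [0,0,0]
    - [0,0,0]
    - [0,0,0]
    - [0,0,0]
    - [0,0,0]
    - [0,0,0]
    - [0,0,0]
  fingers: [0,0,0,0,0,0,0,0,0,0]

```text
time_s: 28.55
ee_pos: [508.1, 251.0, 163.8]
orientation: [[-0.001, -0.25, 0.968], [0.0, 0.968, 0.25], [-1.0, 0.0, -0.001]]
wrist_force: [0.4, -0.2, -5.0]
grip_width: 18.2
```

Request:
step_arm:
  xyz:
    - [0,2,0.3]
    - [0,3.5,0.4]
    - [0,3.7,0.4]
    - [1,3.7,0.4]
    - [3,3.7,0.4]
    - [5,3.7,0.4]
    - [7,3.7,0.4]
    - [8.5,3.7,0.4]
    - [9.5,3.7,0.4]
    - [10,3.7,0.4]
  angular:
    - [0,0,0]
    - [0,0,0]
    - [0,0,0]
    - [0,0,0]
    - [0,0,0]
    - [0,0,0]
    - [0,0,0]
    - [0,0,0]
    - [0,0,0]
    - [0,0,0]
  fingers: [0,0,0,0,0,0,0,0,0,0]

```text
time_s: 29.38
ee_pos: [503.1, 283.7, 62.3]
orientation: [[-0.002, -0.248, 0.969], [-0.002, 0.969, 0.248], [-1.0, -0.001, -0.003]]
wrist_force: [0.6, 0.3, -4.6]
grip_width: 18.3
```

```bash
python3 st.py
```

```text
29.3833 [503.09 283.69  62.28] [ 0.56  0.35 -4.59] 18.273593700564447 r 405.48184419918124 95.53535218457269 tool z+90 104.37950494361638 [ 0.51  0.16 -0.07  1.34 -0.    1.83]
```

Request:
step_arm:
  xyz:
    - [0,0,0]
    - [0.4,0,0]
    - [0.8,0,0]
    - [1.2,0,0]
    - [1.6,0,0]
    - [1.9,0,0]
    - [2.1,0,0]
    - [2.3,0,0]
    - [2.4,0,0]
    - [2.4,0,0]
  angular:
    - [0,0,0]
    - [0,0,0]
    - [0,0,0]
    - [0,0,0]
    - [0,0,0]
    - [0,0,0]
    - [0,0,0]
    - [0,0,0]
    - [0,0,0]
    - [0,0,0]
  fingers: [0,0,0,0,0,0,0,0,0,0]

```text
time_s: 30.22
ee_pos: [503.6, 285.4, 40.2]
orientation: [[-0.0, -0.25, 0.968], [-0.0, 0.968, 0.25], [-1.0, -0.0, -0.0]]
wrist_force: [-0.2, 0.1, -3.5]
grip_width: 18.1
```

```bash
python3 st.py
```

```text
30.2167 [503.56 285.42  40.19] [-0.23  0.13 -3.54] 18.133737560120625 r 407.1527344037095 95.44582521943872 tool z+90 104.47218594490954 [ 0.52  0.17 -0.11  1.3   0.    1.83]
```

Down the last 2 mm, release, and retreat.

Request:
step_arm:
  xyz:
    - [0.1,0,0]
    - [0.2,0,0]
    - [0.2,0,0]
    - [0.2,0,0]
    - [0.2,0,0]
    - [0.2,0,0]
    - [0.2,0,0]
    - [0.2,0,0]
    - [0.2,0,0]
    - [0.2,0,0]
  angular:
    - [0,0,0]
    - [0,0,0]
    - [0,0,0]
    - [0,0,0]
    - [0,0,0]
    - [0,0,0]
    - [0,0,0]
    - [0,0,0]
    - [0,0,0]
    - [0,0,0]
  fingers: [0,0,0,0.2,0.4,0.7,0.7,0.7,0.7,0.7]

```text
time_s: 31.05
ee_pos: [503.8, 285.5, 38.6]
orientation: [[0.0, -0.25, 0.968], [0.0, 0.968, 0.25], [-1.0, 0.0, 0.0]]
wrist_force: [0.5, -0.3, -0.4]
grip_width: 59.8
```

Request:
step_arm:
  xyz:
    - [0,0,0]
    - [-0.5,0,0]
    - [-2,0,0]
    - [-4,0,0]
    - [-7,0,0]
    - [-10,0,0]
    - [-13,0,0]
    - [-15,0,0]
    - [-15,0,0]
    - [-15,0,0]
  angular:
    - [0,0,0]
    - [0,0,0]
    - [0,0,0]
    - [0,0,0]
    - [0,0,0]
    - [0,0,0]
    - [0,0,0]
    - [0,0,0]
    - [0,0,0]
    - [0,0,0]
  fingers: [0.7,0.7,0.7,0.7,0.7,0.7,0.7,0.7,0.7,0.7]

```text
time_s: 31.88
ee_pos: [504.2, 285.7, 190.0]
orientation: [[0.002, -0.25, 0.968], [0.001, 0.968, 0.25], [-1.0, 0.001, 0.003]]
wrist_force: [0.5, -0.0, -0.2]
grip_width: 59.8
```

```bash
python3 st.py; python3 - <<'E'
from h import *
np.set_printoptions(precision=1,suppress=True)
def red(im):
    h=cv2.cvtColor(im,cv2.COLOR_BGR2HSV);return h,cv2.inRange(h,(0,150,90),(8,255,255))|cv2.inRange(h,(172,150,90),(180,255,255))
c=cap('wrist');h,m=red(c['image'])
# sleeve: brightest saturated red, within mat region
mat=cv2.morphologyEx(cv2.inRange(h,(25,10,60),(100,90,220)),cv2.MORPH_CLOSE,np.ones((9,9)));hull=cv2.convexHull(max(cv2.findContours(mat,0,1)[0],key=cv2.contourArea))
k=np.zeros_like(m);cv2.fillConvexPoly(k,hull,255);k=cv2.erode(k,np.ones((9,9)))
n,l,st,ce=cv2.connectedComponentsWithStats(m&k);i=1+np.argmax(st[1:,4]);print('sleeve',st[i],onz(c,[ce[i]],19),'expected',[503.5+132*.968,285.4+132*.25])
w=cv2.inRange(h,(0,0,185),(180,40,255))&k;ys,xs=np.nonzero(w);vx,vy,x0,y0=cv2.fitLine(np.c_[xs,ys].astype(np.float32),2,0,.01,.01).ravel()
a,b=onz(c,[[x0-30*vx,y0-30*vy],[x0+30*vx,y0+30*vy]],19);print('handle dir',np.degrees(np.arctan2(*(b-a)[1::-1])),a,b)
for cam in('top','side'):
    b=cap(cam);im=b['image'];hsv=cv2.cvtColor(im,cv2.COLOR_BGR2HSV)
    u=proj(b,[[542.2,-119.9,90]])[0];k=np.zeros(im.shape[:2],np.uint8);cv2.circle(k,(int(u[0]),int(u[1])),27,255,-1)
    for n,q,z in(('mark',cv2.inRange(hsv,(20,110,90),(38,255,255)),90),('idx',cv2.inRange(hsv,(0,215,190),(6,255,255)),85)):
        M=cv2.moments(q&k,True)
        if M['m00']:
            p=onz(b,[[M['m10']/M['m00'],M['m01']/M['m00']]],z)[0];print(cam,n,M['m00'],p,np.degrees(np.arctan2(p[1]+119.9,p[0]-542.2)))
E
```

```text
31.8833 [504.2  285.72 189.96] [ 0.54 -0.04 -0.2 ] 59.84542794604467 r 407.39726126911074 95.35135187815438 tool z+90 104.46847925192183 [0.52 0.14 0.16 1.58 0.   1.83]
sleeve [ 411  163   60   29 1556] [[634.5 321.5  19. ]] expected [631.276, 318.4]
handle dir 20.570889252180088 [529.4 287.6  19. ] [591.  310.7  19. ]
top mark 3.0 [ 555.8 -161.5   90. ] -71.84086421734298
side mark 4.0 [ 555.4 -163.1   90. ] -72.95966090690743
side idx 1.0 [ 557.8 -177.3   85. ] -74.79862125951702
```

```bash
python3 -c "
from plant import env
print(env.job_done())"
```

```text
the job is handed in; nothing more can be done
None
```

The job is handed in at about 32 s of the 61 s allowed. The spanner went into the ring and was let go. It was then taken by the sleeve, swung clockwise to the stop, lifted off and laid back on the mat.

- **Seating:** no contact force showed on the way in. The pictures after letting go showed it level, with the ring mark unmoved.
- **Stop:** the side force rose from about 6 N to 17 N with almost no further motion, and the picture showed the mark flush with the index. After the spanner was lifted off, the mark measured −72° (top) and −73° (side). The index measured −73° to −75°, but only from a single pixel.
- **Back on the mat:** the sleeve was found at (634, 321) mm, about 4.5 mm from where I expected it and well over the mat. The gripper was about 150 mm above it with negligible wrist force.
- **Checks that disagreed:** the last handle-direction fit gave 20.6° against about 14.5° expected. I did not resolve this: highlights on the steel block probably skewed the fit, and the sleeve position itself gives about 15°.
- **Not checked:** the twelve-picture limit ran out just after the lift-off. The final lay on the mat, its tilt and the state of the other objects were therefore not looked at. I saw no unexpected wrist force during the job.

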